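# Open the blast gate behind the bench backboard with the hook rod

## Task

Open the dust extraction for the bench sander: take the hook rod from its wooden rest, reach over the backboard with it, hook it behind the upturned lip of the gate's blade and draw the blade open until you feel it come up firm against its stop (the shop has set the stop somewhere in the second half of the travel), keeping that firm pull for a moment. Pull firmly but never hard (firm is about 10 N; the thin lip bends above about 18 N), touch the gate, pipe and backboard with nothing but the rod, and leave the other things on the bench alone. Then unhook the rod and lay it back in its rest the way it lay, leaving the gate open.

Things in the scene. Friction and masses are not known exactly. Their poses are not given: they have to be found in the camera images.
- station: Fixed extraction point: upright plywood backboard (18 mm thick, 420 wide, 125 high) on the bench with a blast gate behind it. Origin: centre of the board's underside; +x straight back through the board, away from the robot, y along the board, z up. Two small wooden brackets stand behind the board at y = -170 and +170 mm. It may stand turned a little.
- gate_port (a point): Port axis of the gate, 168 mm behind the station's origin, at the top of its plates (54 mm above the bench). Flat-lying aluminium gate on a riser pipe: two plates 94 mm wide that begin 122 mm behind the origin; collar above to 76 mm; from it a grey 66 mm pipe bends over to +y, up to 151 mm high. Axes as the station's.
- slide: Aluminium blade of the gate with an upturned lip at its end nearest the board: lip 52 mm wide (y), 4 thick, from 43 to 83 mm above the bench. Origin: top centre of the lip's far face, on which the hook pulls; axes as the station's. Between lip and plates the flat blade (70 mm wide, top face 36 mm below the origin) is the floor of a gap, 20 mm long when shut, in which the leg fits.
- slide_shut (a point): Where the slide's origin would be with the gate quite shut: 102 mm behind the station's, 83 mm up. The blade slides only along the station's x, towards the board to open, with about 4 N of friction, and stays where left. It starts 0 to 45 mm open. Its hard stop is a set-screw fixed anywhere from 40 to 65 mm of opening to balance the airflow: its place is not measured and must be felt.
- hook_rod: Bent rod tool, about 150 g: wooden handle 140 mm long (x), 22 wide (y), 30 high (z); from its front an 8 mm round aluminium rod (18 mm brass ferrule) runs along +x and is bent square down into a leg. Origin: centre of the handle, the place to grip (across the 22 mm, from above); centre of mass some 40 mm ahead of it.
- hook_tip (a point): Lowest point of the rod's leg, at (155, 0, -104) mm in the hook rod's frame; the leg is 8 mm thick and upright.
- rest: Fixed wooden rest for the rod, 150 mm long (x), 70 wide; origin: centre of its underside. Two posts at x = -55 and +55 mm (14 thick, 62 wide) carry the handle's underside at 105 mm in notches 30 mm wide, cheeks up to 123 mm; between them the handle is free for fingers. The rod lies with its origin 120 mm above this one, axes parallel, leg at +x, its end 16 mm over the bench.
- tin: Bystander: paint tin, 74 mm across, 85 mm high; origin at the centre of its base.
- glue: Bystander: white glue jar, 48 mm across, 100 mm high, behind the backboard on the right; origin at the centre of its base.
- sanding_block: Bystander: cork sanding block 90 x 60 x 28 mm lying on the bench in front of the backboard; origin at the centre of its underside.
Mind the look-alikes: they are no part of the job. Several things have the shape of the rest; the one meant has the colours described above.

How it is judged:
On the way, in this order (a step that is already met when the one before it is completed fails the run):
1. the rod's leg has been lowered behind the lip of the gate's blade (x of hook_tip in the frame of slide between 0 and 0.03 m and y of hook_tip in the frame of slide between -0.026 and 0.026 m and z of hook_tip in the frame of slide below -0.008 m), for 0.1 s.
2. the blade is 38.5 mm open or more and standing still, and the rod keeps a pull of at least 8 N on it for 0.3 s (twice its friction: it is against its stop) (x of slide in the frame of station below 0.0635 m and linear speed of slide below 0.004 m/s and contact force between hook_rod and slide above 8 N), for 0.3 s.
At the end, for the whole second after the job is handed in: The blade is still open by 38.5 mm or more, and the rod lies at rest in both notches of its rest, upright and the same way round as at the start: its origin within 25 mm horizontally of the rest's and 116 to 124 mm above it, tilted less than 0.1 rad (x of slide in the frame of station below 0.0635 m and horizontal distance between hook_rod and rest below 0.025 m and z of hook_rod in the frame of rest between 0.116 and 0.124 m and angle between hook_rod's own z axis and vertical below 0.1 rad and x of hook_tip in the frame of rest above 0.1 m and linear speed of hook_rod below 0.02 m/s); the robot touches nothing.
It fails at once if the rod pulls or presses on the gate, pipe or backboard with more than 18 N (contact force between hook_rod and station above 18 N).
It fails at once if the gripper or arm touches the gate, pipe or backboard (contact force between any of the fingers, the arm and station above 1 N).
It fails at once if the tin, the glue jar or the sanding block is shifted by more than 15 mm or tipped (distance of any of tin, glue, sanding_block from where it was at the start of the episode above 0.015 m or angle between any of tin, glue's own z axis and vertical above 0.3 rad).
It also fails if it takes over 64 s, if anything falls off the work surface, if the arm or the gripper's body presses on something with over 40 N, if the wrist force passes 120 N, or if a joint passes its speed limit or range.

## Robot

A 7-joint arm with a two-finger parallel gripper is mounted at the origin on the work surface. World frame = base frame: x ahead of the robot, y to its left, z up, the work surface at z = 0. Lengths are in m, angles in rad, forces in N, time in s.
With the tool pointing down it reaches from about 0.35 to 0.9 m from the base axis. Payload 8.1 kg.
Tool frame: the origin (TCP) lies at the centre of the arm's flange, where the gripper is bolted on; the fingertips stand 178 mm ahead of it and the grasp point (between the pads) lies 159 mm ahead of it; x points along the fingers, z is the direction in which the jaws open and shut, and the axes are right-handed (so a half turn about x gives the same grasp; the last joint's range is limited). The gripper opens to 92 mm and grips with 3 to 60 N. Pads are 19 mm wide; open, the fingers measure 130 mm over their backs; the gripper's body (75 mm by 190 mm) begins 47 mm behind the grasp point.
Start: joints at [1.094, 0.434, 0.025, 1.573, -0.012, 1.134, -0.075], TCP at [0.228, -0.582, 0.405] pointing down, gripper open.
Joint ranges: [-2.62, 2.62], [-0.44, 2.09], [-1.27, 1.32], [0.08, 2.57], [-1.32, 4.46], [0.12, 2], [-2.74, 2.74]. Speed limits (rad/s): [2.22, 2.22, 3.01, 3.01, 3.14, 3.14, 3.14].

## Interface

Orientations are given as a rotation vector (axis times angle).
In Python, from cell import arm, get_image, search_frame, pinpoint gives the robot as it stands.
- The arm moves only by the tool arm_command, never from a script. Its argument "motion" is a list of rows, each a list of 7 numbers: the finger opening in mm, from 0 to 91.8, then the shift along the tool's x, y, z in mm, then the turn, a rotation vector about the tool's x, y, z in degrees. In form: [[fingers, x, y, z, ax, ay, az], ...]. A call has 1 to 5 rows; each row shifts and turns the commanded pose from where the row before left it, along the tool's axes as they then stand; what a row does not reach is not made up. A row lasts 1/8 s, in which the tool goes at most 62.5 mm and 10.7 degrees, less where a joint would pass 70% of its speed; a pose out of reach is approached as far as the arm can. A call with a gripper value outside its range is refused whole. The fingers move at their own pace and stop on an object; "newtons" is the grip in N (left out, the last holds). Time passes only in rows, so rows that do not move let the fingers close. It gives the time, the measured TCP pose, the force and the opening at its end, in the units of the state.
- arm.observe(): the state, without advancing time (a new reading comes with each control period).
- get_image(name): name is "side" or "top"; returns a dict with "frame" (384x512x3 uint8, red, green, blue), "range_z" (384x512 float32, m along the optical axis (not along the pixel's ray), 0 where there is no reading), "K" (3x3 intrinsics, pixels), "distortion" ([k1, k2, p1, p2, k3] as OpenCV has them; the pictures are not rectified), "origin" and "rotation" of the camera in the world. Camera axes: x right, y down, z forward; pixel columns grow to the right and rows downward; lengths in m; the calibration is good to about 2 mm. A picture is of the moment at which its call begins.
- arm.sign_off(): hands the job in, once; it reports no verdict.
Trained networks look in the newest picture that a camera, given by its name, has taken for a name from the list of things; names that differ only in an ending like _2 or _b are one class to them, and where a whole thing is asked for, a point or a joint stands for the part that bears it (a point fixed in the world has none). Each returns a list of dicts, best first, with "p" (0 to 1); they miss things now and then, are a little off and sometimes report something else, mostly with a low value. They report only what shows in the picture. A call takes as long as a camera call. They do not tell look-alikes from the thing itself.
- search_frame(camera, target): "point" ([x, y, z] in m, in world coordinates, good to about 4 mm: the middle of the surface that is visible of it).
- pinpoint(camera, target): "point" ([x, y, z] in m, in world coordinates, good to about 4 mm: a listed point, or the origin of a listed thing).
The state is a dict: "clock": time; "joints": joint angles; "dq": joint speeds; "joint_efforts": joint torques, N m; "position": TCP position; "ee_rot": TCP orientation; "force": force on the tool from outside, world axes, zero at the start; "ft_torque": the same for the moment, N m; "width": opening from 0.0 (shut) to 1.0 (fully open).
Only numpy, scipy, OpenCV 4.12 (cv2) and the standard library are available. Lean on these libraries where they do the work, as an engineer would, in place of code of your own. Each camera call takes 0.05 s, during which the arm holds its last target. There are 200 camera calls.

## Working session

There is one attempt and no reset: what is moved stays moved. The work goes in short steps, Python scripts to look and compute and a tool call to move; the robot and the scene stay as the last step left them, time stands still between calls to the robot, and variables do not carry over. Pictures are saved under pics/ and viewed, about 8 in all and at most 12, crops included, and the job is handed in when it is done.

Besides the shell and the picture viewer there is one more tool, called after ">>>" as name([rows], argument=value, ...), one row to a line, values as JSON. arm_command: Moves the arm, as the interface text tells. Its arguments: {"type":"object","properties":{"motion":{"type":"array"},"newtons":{"type":"number"}},"required":["motion"]}

```bash
mkdir -p pics; ls
cat > h.py <<'E'
import numpy as np, cv2
from cell import arm, get_image, search_frame, pinpoint
def cloud(im):
    z=im['range_z']; h,w=z.shape
    u,v=np.meshgrid(np.arange(w),np.arange(h))
    p=cv2.undistortPoints(np.stack([u,v],-1).reshape(-1,1,2).astype(np.float64),np.array(im['K']),np.array(im['distortion'])).reshape(h,w,2)
    c=np.dstack([p*z[...,None],z])
    P=c@np.array(im['rotation']).T+np.array(im['origin']); P[z<=0]=np.nan
    return P
def save(im,n): cv2.imwrite('pics/'+n,im['frame'][...,::-1])
E
python3 - <<'E'
from h import *
for c in ['side','top']:
    im=get_image(c); save(im,c+'0.png'); np.savez(c+'0.npz',P=cloud(im),f=im['frame'])
    print(c,np.round(im['origin'],3),np.round(im['rotation'],2).tolist())
    for t in ['station','gate_port','slide','slide_shut','hook_rod','hook_tip','rest','tin','glue','sanding_block']:
        try: print(t,[(np.round(d['point'],3).tolist(),round(d['p'],2)) for d in pinpoint(c,t)[:4]])
        except Exception as e: print(t,e)
s=arm.observe(); print(s['clock'],s['position'],s['ee_rot'],s['force'],s['width'])
E
```

```text
picsTraceback (most recent call last):
  File "<stdin>", line 3, in <module>
  File "h.py", line 8, in cloud
    P=c@np.array(im['rotation']).T+np.array(im['origin']); P[z<=0]=np.nan
      ~~~~~~~~~~~~~~~~~~~~~~~~~~~~^~~~~~~~~~~~~~~~~~~~~~~
ValueError: operands could not be broadcast together with shapes (384,512) (3,)
```

```bash
sed -i "s/c@np.array(im\['rotation'\]).T/c@cv2.Rodrigues(np.array(im['rotation'],float))[0].T/" h.py
python3 - <<'E'
from h import *
for c in ['side','top']:
    im=get_image(c); print(np.shape(im['rotation'])); save(im,c+'0.png'); np.savez(c+'0.npz',P=cloud(im),f=im['frame'])
    print(c,np.round(im['origin'],3),np.round(im['rotation'],2).tolist())
    for t in ['station','gate_port','slide','slide_shut','hook_rod','hook_tip','rest','tin','glue','sanding_block']:
        try: print(t,[(np.round(d['point'],3).tolist(),round(d['p'],2)) for d in pinpoint(c,t)[:4]])
        except Exception as e: print(t,e)
s=arm.observe(); print(s['clock'],s['position'],s['ee_rot'],s['force'],s['width'])
E
```

```text
(3,)
side [-0.163  0.688  0.89 ] [-0.94, 2.41, -1.12]
station [([0.56, -0.028, 0.001], 0.9)]
gate_port [([0.727, -0.003, 0.055], 0.58)]
slide [([0.64, -0.01, 0.085], 0.69)]
slide_shut [([0.662, -0.009, 0.085], 0.66)]
hook_rod [([0.436, -0.265, 0.121], 0.76)]
hook_tip [([0.446, -0.109, 0.012], 0.69), ([0.637, -0.013, 0.084], 0.62), ([0.417, 0.008, -0.006], 0.45)]
rest [([0.433, -0.27, -0.0], 0.93), ([0.254, -0.324, 0.0], 0.88), ([0.428, 0.19, 0.001], 0.57)]
tin [([0.428, 0.19, -0.001], 0.61)]
glue [([0.716, -0.171, -0.002], 0.67)]
sanding_block [([0.418, 0.004, -0.004], 0.63)]
(3,)
top [ 0.379 -0.006  1.083] [-2.14, 2.16, -0.09]
station [([0.564, -0.025, -0.004], 0.75)]
gate_port [([0.724, -0.002, 0.053], 0.57)]
slide [([0.64, -0.016, 0.087], 0.82)]
slide_shut [([0.66, -0.01, 0.083], 0.63)]
hook_rod [([0.431, -0.269, 0.122], 0.76)]
hook_tip [([0.445, -0.106, 0.018], 0.55)]
rest [([0.253, -0.321, -0.003], 0.55)]
tin [([0.429, 0.19, 0.001], 0.62)]
glue [([0.709, -0.17, -0.003], 0.87)]
sanding_block [([0.422, 0.01, 0.0], 0.75), ([0.432, -0.267, 0.126], 0.29)]
1.15 [ 0.22818559 -0.58185011  0.40473333] [ 0.92964572  1.36313593 -0.92969327] [0.12221439 0.60036896 0.334237  ] 1.000318692261954
```

View pics/side0.png

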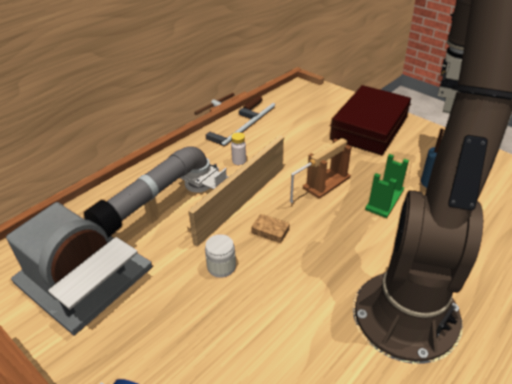

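View pics/top0.png

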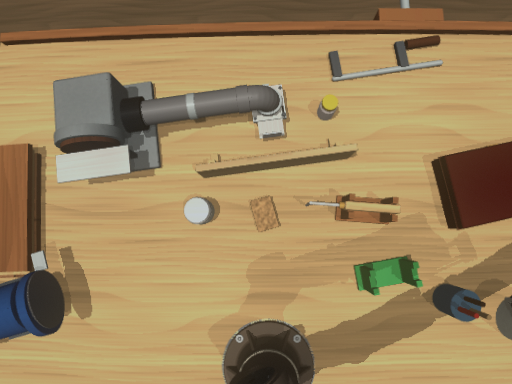

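Run:
```python
from h import *
from scipy.spatial.transform import Rotation as R
s=arm.observe(); print(np.round(R.from_rotvec(s['ee_rot']).as_matrix(),3).tolist())
d={c:np.load(c+'0.npz') for c in ['side','top']}
def sel(c,x,y,z):
    P=d[c]['P'].reshape(-1,3); m=np.all([(P[:,i]>a[0])&(P[:,i]<a[1]) for i,a in enumerate((x,y,z))],0); return P[m],d[c]['f'].reshape(-1,3)[m]
for c in d:
    p,_=sel(c,(.48,.64),(-.3,.22),(.118,.135))
    r=cv2.minAreaRect(p[:,:2].astype(np.float32)); l=cv2.fitLine(p[:,:2].astype(np.float32),cv2.DIST_HUBER,0,.01,.01).ravel()
    print(c,'board',len(p),r,p[:,2].mean(),'line ang',np.degrees(np.arctan2(-l[0],l[1])),l[2:])
    p,_=sel(c,(.33,.52),(-.36,-.06),(.122,.145))
    l=cv2.fitLine(p[:,:2].astype(np.float32),cv2.DIST_HUBER,0,.01,.01).ravel(); print('rod',len(p),cv2.minAreaRect(p[:,:2].astype(np.float32)),np.degrees(np.arctan2(l[1],l[0])),l[2:],np.percentile(p[:,2],[5,50,95]))
    # rod only (small z top 0.124)
    p,_=sel(c,(.59,.70),(-.08,.06),(.066,.095))
    print('lip',len(p),p.mean(0),p.min(0),p.max(0))
    psi=np.radians(7); o=np.array([.562,-.026]); 
    q=(p[:,:2]-o)@np.array([[np.cos(psi),-np.sin(psi)],[np.sin(psi),np.cos(psi)]])
    print(np.round(np.c_[q,p[:,2]][np.argsort(q[:,0])][::max(1,len(q)//25)],3).tolist())
```

```text
[[-0.0, 0.931, 0.365], [-0.0, 0.365, -0.931], [-1.0, -0.0, 0.0]]
side board 723 ((0.5582024455070496, -0.02522072196006775), (0.022430285811424255, 0.423807293176651), 6.981212139129639) 0.12332880886227168 line ang -172.92014 [ 0.5536204  -0.00239612]
rod 376 ((0.43086785078048706, -0.2207786738872528), (0.22702237963676453, 0.06290452182292938), 86.30259704589844) 84.301285 [ 0.42799002 -0.21943025] [0.1224137  0.13173558 0.1367408 ]
lip 180 [ 0.67043376 -0.00571793  0.07815869] [ 0.62688786 -0.04867535  0.06618623] [0.69972537 0.02887828 0.09467591]
[[0.068, 0.017, 0.076], [0.069, -0.008, 0.081], [0.07, 0.027, 0.085], [0.071, -0.023, 0.071], [0.071, -0.019, 0.074], [0.072, 0.008, 0.076], [0.072, -0.002, 0.077], [0.073, 0.012, 0.067], [0.074, -0.012, 0.069], [0.075, -0.001, 0.08], [0.125, 0.004, 0.072], [0.126, -0.003, 0.079], [0.128, 0.005, 0.068], [0.129, 0.025, 0.08], [0.13, 0.006, 0.079], [0.131, 0.019, 0.075], [0.132, 0.008, 0.086], [0.133, 0.012, 0.081], [0.134, -0.003, 0.087], [0.134, 0.005, 0.088], [0.135, -0.005, 0.092], [0.136, 0.028, 0.079], [0.136, 0.017, 0.09], [0.137,
[... 501 characters left out ...]
769  0.06654771] [0.69926301 0.02207377 0.09466862]
[[0.072, -0.001, 0.072], [0.073, 0.015, 0.079], [0.073, -0.018, 0.071], [0.073, 0.018, 0.079], [0.073, -0.023, 0.078], [0.074, -0.007, 0.075], [0.074, -0.015, 0.069], [0.075, -0.02, 0.086], [0.075, 0.001, 0.085], [0.076, -0.015, 0.083], [0.077, -0.01, 0.081], [0.125, 0.003, 0.077], [0.127, -0.008, 0.077], [0.128, 0.011, 0.073], [0.129, 0.013, 0.08], [0.13, 0.016, 0.078], [0.13, -0.009, 0.083], [0.131, -0.02, 0.076], [0.132, -0.001, 0.091], [0.132, 0.005, 0.093], [0.132, 0.005, 0.083], [0.133, 0.016, 0.077], [0.134, -0.012, 0.089], [0.134, -0.02, 0.075], [0.135, 0.015, 0.08], [0.135, 0.021, 0.08], [0.136, 0.026, 0.081], [0.139, 0.02, 0.078]]
```

```bash
cat >> h.py <<'E'
from scipy.spatial.transform import Rotation as R
def plan(p,ztool_deg,n,down=0.,ret=False):
    "grasp point p, tool z azimuth (tool x down); prints n equal rows; yaw spread over the rows"
    s=arm.observe(); M=R.from_rotvec(s['ee_rot']); x0=np.array(s['position'])
    c,sn=np.cos(np.radians(ztool_deg)),np.sin(np.radians(ztool_deg))
    zt=np.array([c,sn,0]); xt=np.array([0,0,-1.]); T=R.from_matrix(np.c_[xt,np.cross(zt,xt),zt])
    x1=np.array(p)+[0,0,.159]
    rv=(M.inv()*T).as_rotvec()
    cur=M
    for i in range(n):
        d=cur.inv().apply((x1-x0)/n)*1000
        print(np.round(d,1).tolist(),np.round(np.degrees(rv/n),2).tolist()); cur=cur*R.from_rotvec(rv/n)
def st():
    s=arm.observe(); print(round(s['clock'],2),'g',np.round(np.array(s['position'])+R.from_rotvec(s['ee_rot']).apply([.159,0,0]),4),'zaz',np.round(np.degrees(np.arctan2(*R.from_rotvec(s['ee_rot']).as_matrix()[[1,0],2])),2),'F',np.round(s['force'],2),'T',np.round(s['ft_torque'],2),'w',round(s['width']*91.8,1))
E
python3 - <<'E'
from h import *
P=np.load('top0.npz')['P']; print('box',np.nanmax(P[140:230,435:512,2]),'cup',np.nanmax(P[280:330,425:490,2]),'grey',np.nanmax(P[290:345,495:512,2]),'green',np.nanmax(P[250:300,350:425,2]))
st(); plan([.431,-.266,.25],-5,8)
E
```

```text
box 0.09704740150897617 cup 0.1936356238731901 grey 0.32957343396335126 green 0.12947315773414247
1.15 g [ 0.2282 -0.5819  0.2457] zaz -68.59 F [0.12 0.6  0.33] T [ 0.05  0.03 -0.03] w 91.8
[-0.5, 38.0, -27.5] [-7.95, -0.0, 0.0]
[-0.5, 41.5, -22.0] [-7.95, -0.0, 0.0]
[-0.5, 44.1, -16.0] [-7.95, -0.0, 0.0]
[-0.5, 45.9, -9.8] [-7.95, -0.0, 0.0]
[-0.5, 46.8, -3.3] [-7.95, -0.0, 0.0]
[-0.5, 46.8, 3.2] [-7.95, -0.0, 0.0]
[-0.5, 45.9, 9.6] [-7.95, -0.0, 0.0]
[-0.5, 44.2, 15.9] [-7.95, -0.0, 0.0]
```

>>> arm_command([
  [91.8, -20, 38, -27.5, -8, 0, 0],
  [91.8, -5, 41.5, -22, -8, 0, 0],
  [91.8, 0, 44, -16, -8, 0, 0],
  [91.8, 0, 46, -10, -8, 0, 0],
  [91.8, 0, 47, -3, -8, 0, 0],
])

```text
clock: 1.78
position: [0.3555, -0.3827, 0.43]
ee_rot: [0.387, 1.535, -0.388]
force: [1.0, 0.3, -0.4]
width: 1.001
```

>>> arm_command([
  [80, 5, 47, 3, -8, 0, 0],
  [60, 10, 46, 9.5, -8, 0, 0],
  [60, 10, 44, 16, -8, 0, 0],
  [60, 0, 0, 0, 0, 0, 0],
])

```text
clock: 2.28
position: [0.432, -0.2615, 0.4044]
ee_rot: [0.058, 1.57, -0.055]
force: [-1.2, -0.4, 0.0]
width: 0.664
```

Run:
```python
from h import *
st(); plan([.431,-.266,.12],-5,4)
for c in ['top','side']:
    im=get_image(c); save(im,c+'1.png')
    for t in ['hook_rod','hook_tip']: print(c,t,[(np.round(d['point'],3).tolist(),round(d['p'],2)) for d in pinpoint(c,t)[:2]])
```

```text
2.27 g [ 0.432  -0.2613  0.2454] zaz -4.13 F [-1.2  -0.4   0.04] T [-0.09 -0.06  0.01] w 61.0
[31.3, -1.2, -0.2] [0.22, 0.0, -0.03]
[31.3, -1.2, -0.2] [0.22, 0.0, -0.03]
[31.3, -1.2, -0.2] [0.22, 0.0, -0.03]
[31.3, -1.1, -0.1] [0.22, 0.0, -0.03]
top hook_rod [([0.432, -0.264, 0.12], 0.87)]
top hook_tip [([0.449, -0.111, 0.018], 0.61)]
side hook_rod []
side hook_tip [([0.447, -0.108, 0.016], 0.82)]
```

>>> arm_command([
  [60, 35, -1, 0, 0.9, 0, 0],
  [60, 40, -1, 0, 0, 0, 0],
  [60, 30, -1, 0, 0, 0, 0],
  [60, 19, 0, 0, 0, 0, 0],
  [60, 0, 0, 0, 0, 0, 0],
])

```text
clock: 3.2
position: [0.4292, -0.2686, 0.2797]
ee_rot: [0.077, 1.572, -0.076]
force: [0.8, -0.1, 0.5]
width: 0.65
```

>>> arm_command([
  [10, 0, 0, 0, 0, 0, 0],
  [10, 0, 0, 0, 0, 0, 0],
  [10, 0, 0, 0, 0, 0, 0],
  [10, 0, 0, 0, 0, 0, 0],
], newtons=60)

```text
clock: 3.7
position: [0.4301, -0.2681, 0.2811]
ee_rot: [0.075, 1.569, -0.076]
force: [0.6, 0.3, 0.4]
width: 0.267
```

```bash
python3 -c "
from h import *
st()"
```

```text
3.7 g [ 0.4302 -0.2682  0.1221] zaz -5.49 F [0.56 0.28 0.39] T [-0.02 -0.11  0.03] w 24.5
```

>>> arm_command([
  [10, 0, 0, 0, 0, 0, 0],
  [10, 0, 0, 0, 0, 0, 0],
  [10, -10, 0, 0, 0, 0, 0],
  [10, -20, 0, 0, 0, 0, 0],
  [10, -30, 0, 0, 0, 0, 0],
])

```text
clock: 4.32
position: [0.4296, -0.2679, 0.341]
ee_rot: [0.076, 1.571, -0.074]
force: [-0.1, -1.0, -2.2]
width: 0.235
```

>>> arm_command([
  [10, -35, 0, 0, 0, 0, 0],
  [10, -35, 0, 0, 0, 0, 0],
  [10, -15, 0, 0, 0, 0, 0],
  [10, 0, 0, 0, 0, 0, 0],
])

```text
clock: 4.82
position: [0.4301, -0.2681, 0.4261]
ee_rot: [0.075, 1.568, -0.076]
force: [-0.1, -0.1, -2.3]
width: 0.235
```

Run:
```python
from h import *
st()
for c in ['side','top']:
    im=get_image(c); save(im,c+'2.png')
    for t in ['hook_rod','hook_tip']: print(c,t,[(np.round(d['point'],3).tolist(),round(d['p'],2)) for d in pinpoint(c,t)[:2]])
im=cv2.imread('pics/side2.png')[60:300,200:460]; cv2.imwrite('pics/c2.png',cv2.resize(im,None,fx=2.4,fy=2.4))
psi=np.radians(7); X=np.array([np.cos(psi),np.sin(psi)]); sl=np.array([.56,-.026])+X*.079
print('slide',sl); g=sl+X*(.012-.155); print(g); plan([*g,.265],-83,8)
```

```text
4.83 g [ 0.4302 -0.2682  0.2671] zaz -5.5 F [-0.05 -0.13 -2.29] T [-0.04 -0.08 -0.03] w 21.6
side hook_rod [([0.433, -0.264, 0.268], 0.58)]
side hook_tip [([0.45, -0.107, 0.16], 0.72)]
top hook_rod [([0.429, -0.267, 0.264], 0.92)]
top hook_tip [([0.444, -0.108, 0.163], 0.82), ([0.725, -0.007, 0.053], 0.6)]
slide [ 0.63841115 -0.01637232]
[ 0.49647705 -0.03379964]
[0.1, 29.9, 5.5] [9.69, -0.02, 0.0]
[0.1, 30.4, 0.4] [9.69, -0.02, 0.0]
[0.1, 30.1, -4.7] [9.69, -0.02, 0.0]
[0.1, 28.8, -9.7] [9.69, -0.02, 0.0]
[0.1, 26.8, -14.5] [9.69, -0.02, 0.0]
[0.1, 24.0, -18.8] [9.69, -0.02, 0.0]
[0.1, 20.5, -22.5] [9.69, -0.02, 0.0]
[0.1, 16.4, -25.6] [9.69, -0.02, 0.0]
```

View pics/c2.png

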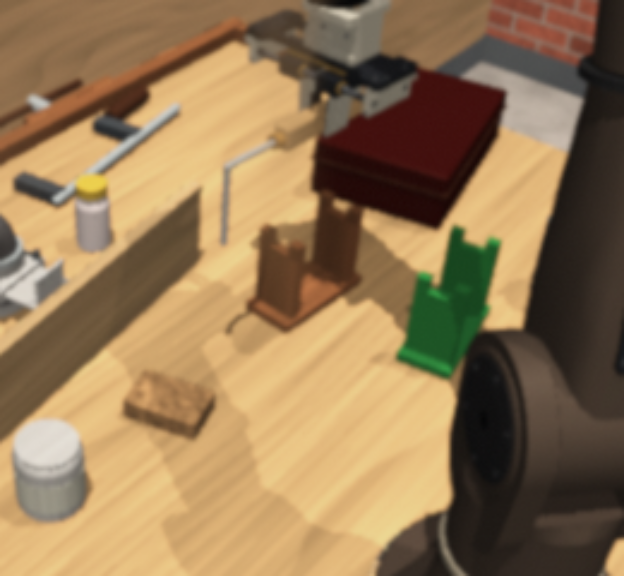

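>>> arm_command([
  [10, -10, 30, 5.5, 9.7, 0, 0],
  [10, -10, 30.5, 0.5, 9.7, 0, 0],
  [10, 0, 30, -4.5, 9.7, 0, 0],
  [10, 0, 29, -9.5, 9.7, 0, 0],
  [10, 0, 27, -14.5, 9.7, 0, 0],
])

```text
clock: 5.75
position: [0.4726, -0.1206, 0.4452]
ee_rot: [0.739, 1.442, -0.74]
force: [0.3, 0.6, -1.5]
width: 0.236
```

>>> arm_command([
  [10, 0, 24, -19, 9.7, 0, 0],
  [10, 0, 20.5, -22.5, 9.7, 0, 0],
  [10, 0, 16.5, -25.5, 9.7, 0, 0],
  [10, 0, 0, 0, 0, 0, 0],
  [10, 0, 0, 0, 0, 0, 0],
])

```text
clock: 6.38
position: [0.4975, -0.0342, 0.4452]
ee_rot: [1.118, 1.265, -1.12]
force: [0.1, -0.1, -1.2]
width: 0.237
```

```bash
python3 - <<'E'
from h import *
st()
o=np.array([.56,-.026]);psi=np.radians(7); X=np.array([np.cos(psi),np.sin(psi)]);Y=np.array([-X[1],X[0]])
for c in ['side','top']:
    im=get_image(c); save(im,c+'3.png'); np.savez(c+'3.npz',P=cloud(im),f=im['frame'])
    P=cloud(im).reshape(-1,3)
    for t in ['hook_rod','hook_tip','slide']:
        for d in pinpoint(c,t)[:2]:
            q=np.array(d['point']); print(c,t,np.round(q,3),'station',np.round([(q[:2]-o)@X,(q[:2]-o)@Y],4),round(d['p'],2))
    S=np.c_[(P[:,:2]-o)@X,(P[:,:2]-o)@Y,P[:,2]]
    m=(S[:,0]>.02)&(S[:,0]<.115)&(abs(S[:,1])<.1)&(S[:,2]>.15)&(S[:,2]<.31); r=S[m]; print('rod',len(r),np.round(r[::max(1,len(r)//12)],3).tolist())
    m=(S[:,0]>.02)&(S[:,0]<.115)&(abs(S[:,1])<.045)&(S[:,2]>.06)&(S[:,2]<.1); r=S[m]; print('lip',len(r),np.median(r,0),np.percentile(r,[5,95],0))
E
python3 -c "
import cv2
a=cv2.imread('pics/side3.png')[100:250,140:340];b=cv2.imread('pics/top3.png')[60:210,180:380]
cv2.imwrite('pics/c3.png',cv2.resize(cv2.hconcat([a,b]),None,fx=2,fy=2))"
```

```text
6.38 g [ 0.4973 -0.0343  0.2862] zaz -82.98 F [ 0.15 -0.08 -1.18] T [0.   0.07 0.05] w 21.7
side hook_rod [ 0.504 -0.032  0.285] station [-0.0563  0.0004] 0.74
side hook_tip [ 0.657 -0.012  0.177] station [0.098  0.0018] 0.84
side slide [ 0.642 -0.015  0.083] station [0.0831 0.0012] 0.51
rod 139 [[0.091, 0.004, 0.29], [0.078, 0.003, 0.288], [0.07, 0.001, 0.286], [0.06, 0.004, 0.288], [0.059, 0.002, 0.285], [0.043, 0.005, 0.288], [0.09, 0.004, 0.263], [0.093, 0.006, 0.251], [0.092, -0.0, 0.238], [0.092, -0.002, 0.225], [0.091, 0.003, 0.215], [0.095, 0.005, 0.201], [0.092, 0.001, 0.187]]
lip 87 [0.0730541  0.00422896 0.07175484] [[ 0.07074173 -0.02034417  0.06158869]
 [ 0.07556039  0.02695667  0.0830645 ]]
rod 0 []
  return _methods._mean(a, axis=axis, dtype=dtype,
  ret = um.true_divide(
Traceback (most recent call last):
IndexError: index -1 is out of bounds for axis 0 with size 0
```

View pics/c3.png

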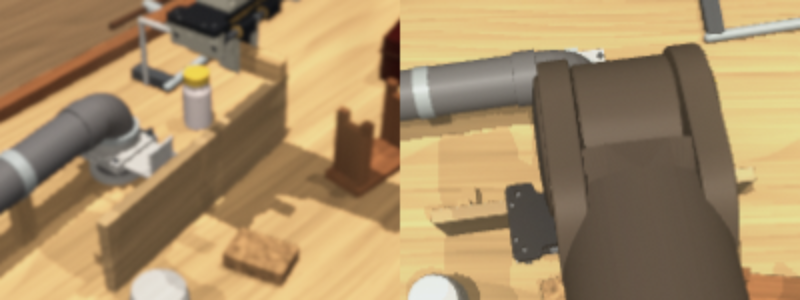

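>>> arm_command([
  [10, 25, 0, 0, 0, 0, 0],
  [10, 35, 0, 0, 0, 0, 0],
  [10, 20, 0, 0, 0, 0, 0],
  [10, 10, 0, 0, 0, 0, 0],
  [10, 0, 0, 0, 0, 0, 0],
])

```text
clock: 7.4
position: [0.4977, -0.0338, 0.3556]
ee_rot: [1.12, 1.264, -1.12]
force: [0.0, 0.1, -2.6]
width: 0.237
```

>>> arm_command([
  [10, 8, 0, 0, 0, 0, 0],
  [10, 8, 0, 0, 0, 0, 0],
  [10, 8, 0, 0, 0, 0, 0],
  [10, 6, 0, 0, 0, 0, 0],
  [10, 4, 0, 0, 0, 0, 0],
])

```text
clock: 8.02
position: [0.4976, -0.0337, 0.3213]
ee_rot: [1.12, 1.264, -1.12]
force: [-0.5, 0.8, -2.0]
width: 0.237
```

```bash
cat > see.py <<'E'
from h import *
import sys
st()
o=np.array([.56,-.026]);psi=np.radians(7); X=np.array([np.cos(psi),np.sin(psi)]);Y=np.array([-X[1],X[0]])
s=arm.observe(); g=np.array(s['position'])[:2]-o; print('grip station',np.round([g@X,g@Y],4),'F along st',np.round([np.array(s['force'])[:2]@X,np.array(s['force'])[:2]@Y],2))
im=get_image('side'); save(im,sys.argv[1]+'.png')
P=cloud(im).reshape(-1,3); S=np.c_[(P[:,:2]-o)@X,(P[:,:2]-o)@Y,P[:,2]]
for t in ['hook_rod','hook_tip','slide']:
    for d in pinpoint('side',t)[:1]:
        q=np.array(d['point']); print(t,'station',np.round([(q[:2]-o)@X,(q[:2]-o)@Y,q[2]],4),round(d['p'],2))
for z0,z1 in ((.085,.10),(.10,.12),(.12,.14)):
    m=(S[:,0]>.02)&(S[:,0]<.13)&(abs(S[:,1])<.03)&(S[:,2]>z0)&(S[:,2]<z1); r=S[m]
    if len(r): print('leg',z0,len(r),np.round(np.median(r,0),4))
m=(S[:,0]>.02)&(S[:,0]<.115)&(abs(S[:,1])<.045)&(S[:,2]>.06)&(S[:,2]<.083); r=S[m]
if len(r): print('lip',len(r),np.round(np.median(r,0),4))
a=cv2.imread('pics/'+sys.argv[1]+'.png')[100:250,140:340]; cv2.imwrite('pics/'+sys.argv[1]+'c.png',cv2.resize(a,None,fx=3.5,fy=3.5))
E
python3 see.py s4
```

```text
8.03 g [ 0.4976 -0.0337  0.1623] zaz -83.09 F [-0.46  0.8  -2.04] T [ 0.01  0.06 -0.03] w 21.8
grip station [-0.0629 -0.0001] F along st [-0.36  0.85]
hook_rod station [-0.058   0.001   0.1611] 0.76
hook_tip station [0.0993 0.0031 0.054 ] 0.83
slide station [0.0811 0.0014 0.0822] 0.55
leg 0.085 17 [0.0899 0.0034 0.0893]
leg 0.1 15 [0.0918 0.0043 0.1108]
leg 0.12 19 [0.092  0.0042 0.1299]
lip 91 [0.0736 0.0025 0.0712]
```

View pics/s4c.png

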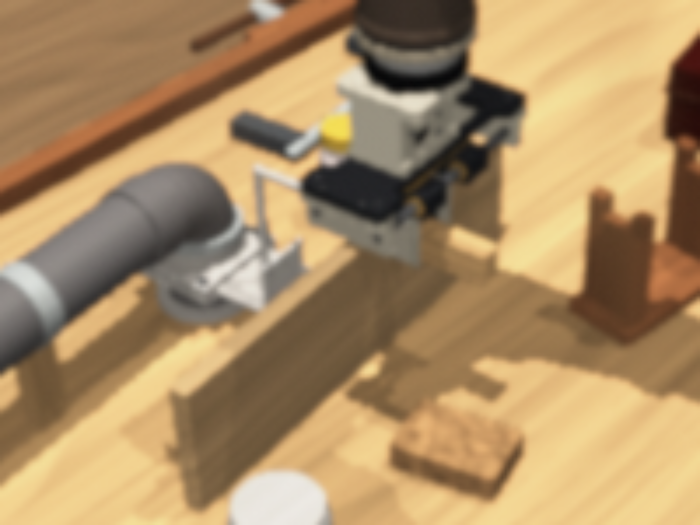

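>>> arm_command([
  [10, 0, -4, 0, 0, 0, 0],
  [10, 0, -4, 0, 0, 0, 0],
  [10, 0, -3, 0, 0, 0, 0],
  [10, 0, -2, 0, 0, 0, 0],
  [10, 0, 0, 0, 0, 0, 0],
])

```text
clock: 8.85
position: [0.4847, -0.0353, 0.3218]
ee_rot: [1.12, 1.264, -1.12]
force: [-0.8, -0.1, -2.4]
width: 0.236
```

>>> arm_command([
  [10, 0, -2, 0, 0, 0, 0],
  [10, 0, -2, 0, 0, 0, 0],
  [10, 0, -2, 0, 0, 0, 0],
  [10, 0, 0, 0, 0, 0, 0],
])

```text
clock: 9.35
position: [0.4788, -0.036, 0.3218]
ee_rot: [1.12, 1.263, -1.12]
force: [3.4, 0.4, -2.7]
width: 0.236
```

```bash
python3 see.py s5
```

```text
9.35 g [ 0.4789 -0.036   0.1628] zaz -83.09 F [ 3.38  0.39 -2.73] T [ 0.08 -0.76 -0.06] w 21.7
grip station [-0.0818 -0.    ] F along st [ 3.4  -0.03]
hook_rod station [-0.0763 -0.0004  0.1622] 0.62
hook_tip station [0.0805 0.003  0.0558] 0.69
slide station [0.075  0.001  0.0814] 0.6
leg 0.085 14 [0.072 0.004 0.091]
leg 0.1 14 [0.0725 0.0042 0.1129]
leg 0.12 18 [0.0729 0.0034 0.1305]
lip 89 [0.0674 0.0052 0.0734]
```

>>> arm_command([
  [10, 0, -1.5, 0, 0, 0, 0],
  [10, 0, -1.5, 0, 0, 0, 0],
  [10, 0, -1.5, 0, 0, 0, 0],
  [10, 0, -1.5, 0, 0, 0, 0],
])

```text
clock: 10.05
position: [0.4728, -0.0367, 0.3218]
ee_rot: [1.12, 1.264, -1.12]
force: [3.7, 0.3, -2.5]
width: 0.234
```

>>> arm_command([
  [10, 0, -1, 0, 0, 0, 0],
  [10, 0, -1, 0, 0, 0, 0],
  [10, 0, 0, 0, 0, 0, 0],
])

```text
clock: 10.42
position: [0.4707, -0.037, 0.3217]
ee_rot: [1.12, 1.264, -1.12]
force: [4.1, 0.0, -1.8]
width: 0.236
```

>>> arm_command([
  [10, 0, -1, 0, 0, 0, 0],
  [10, 0, -1, 0, 0, 0, 0],
  [10, 0, 0, 0, 0, 0, 0],
])

```text
clock: 10.8
position: [0.4688, -0.0372, 0.3217]
ee_rot: [1.12, 1.264, -1.12]
force: [2.3, 0.1, -2.3]
width: 0.24
```

>>> arm_command([
  [10, 0, -1, 0, 0, 0, 0],
  [10, 0, -1, 0, 0, 0, 0],
  [10, 0, 0, 0, 0, 0, 0],
])

```text
clock: 11.18
position: [0.4668, -0.0375, 0.3217]
ee_rot: [1.12, 1.264, -1.12]
force: [2.9, 0.2, -2.4]
width: 0.233
```

>>> arm_command([
  [10, 0, -1, 0, 0, 0, 0],
  [10, 0, -1, 0, 0, 0, 0],
  [10, 0, 0, 0, 0, 0, 0],
])

```text
clock: 11.55
position: [0.4648, -0.0377, 0.3217]
ee_rot: [1.12, 1.264, -1.12]
force: [4.8, -0.0, -2.0]
width: 0.237
```

>>> arm_command([
  [10, 0, -1, 0, 0, 0, 0],
  [10, 0, -1, 0, 0, 0, 0],
  [10, 0, 0, 0, 0, 0, 0],
])

```text
clock: 11.92
position: [0.4628, -0.038, 0.3217]
ee_rot: [1.12, 1.264, -1.12]
force: [4.1, 0.0, -2.5]
width: 0.236
```

```bash
python3 see.py s6
```

```text
11.93 g [ 0.4628 -0.038   0.1627] zaz -83.09 F [ 4.14  0.05 -2.47] T [ 0.03 -0.91 -0.07] w 21.6
grip station [-0.0979 -0.    ] F along st [ 4.11 -0.46]
hook_rod station [-0.0922  0.0003  0.161 ] 0.65
hook_tip station [0.0641 0.0061 0.0559] 0.9
slide station [0.0586 0.0011 0.0817] 0.73
leg 0.085 13 [0.0565 0.0045 0.0939]
leg 0.1 17 [0.0562 0.0025 0.1113]
leg 0.12 14 [0.0574 0.0032 0.132 ]
lip 51 [0.0521 0.0064 0.0777]
```

>>> arm_command([
  [10, 0, -1, 0, 0, 0, 0],
  [10, 0, -1, 0, 0, 0, 0],
  [10, 0, 0, 0, 0, 0, 0],
])

```text
clock: 12.5
position: [0.4608, -0.0382, 0.3217]
ee_rot: [1.12, 1.264, -1.12]
force: [3.0, -0.5, -1.8]
width: 0.234
```

>>> arm_command([
  [10, 0, -1, 0, 0, 0, 0],
  [10, 0, -1, 0, 0, 0, 0],
  [10, 0, 0, 0, 0, 0, 0],
])

```text
clock: 12.88
position: [0.4588, -0.0384, 0.3217]
ee_rot: [1.12, 1.264, -1.12]
force: [3.4, -0.1, -3.0]
width: 0.236
```

>>> arm_command([
  [10, 0, -1, 0, 0, 0, 0],
  [10, 0, -1, 0, 0, 0, 0],
  [10, 0, 0, 0, 0, 0, 0],
])

```text
clock: 13.25
position: [0.4568, -0.0387, 0.3217]
ee_rot: [1.12, 1.264, -1.12]
force: [2.9, 0.4, -2.7]
width: 0.236
```

>>> arm_command([
  [10, 0, -1, 0, 0, 0, 0],
  [10, 0, -1, 0, 0, 0, 0],
  [10, 0, 0, 0, 0, 0, 0],
])

```text
clock: 13.62
position: [0.4548, -0.0389, 0.3217]
ee_rot: [1.12, 1.264, -1.12]
force: [2.6, -0.7, -1.3]
width: 0.242
```

>>> arm_command([
  [10, 0, -1, 0, 0, 0, 0],
  [10, 0, -1, 0, 0, 0, 0],
  [10, 0, 0, 0, 0, 0, 0],
])

```text
clock: 14.0
position: [0.4529, -0.0391, 0.3217]
ee_rot: [1.12, 1.264, -1.12]
force: [3.5, 0.0, -1.9]
width: 0.236
```

>>> arm_command([
  [10, 0, -1, 0, 0, 0, 0],
  [10, 0, -1, 0, 0, 0, 0],
  [10, 0, 0, 0, 0, 0, 0],
])

```text
clock: 14.38
position: [0.4509, -0.0394, 0.3217]
ee_rot: [1.12, 1.264, -1.12]
force: [3.9, -0.4, -2.4]
width: 0.234
```

>>> arm_command([
  [10, 0, -1, 0, 0, 0, 0],
  [10, 0, -1, 0, 0, 0, 0],
  [10, 0, 0, 0, 0, 0, 0],
])

```text
clock: 14.75
position: [0.4489, -0.0396, 0.3217]
ee_rot: [1.12, 1.264, -1.12]
force: [3.7, 0.9, -3.3]
width: 0.236
```

```bash
python3 see.py s7
```

```text
14.75 g [ 0.4489 -0.0396  0.1627] zaz -83.09 F [ 3.7   0.88 -3.32] T [-0.02 -0.82 -0.06] w 21.7
grip station [-0.112  0.   ] F along st [3.78 0.43]
hook_rod station [-0.1053 -0.0008  0.1619] 0.63
hook_tip station [0.0492 0.0022 0.0571] 0.97
slide station [0.0472 0.0032 0.083 ] 0.55
leg 0.085 14 [0.043  0.0032 0.0945]
leg 0.1 13 [0.0424 0.0031 0.1078]
leg 0.12 18 [0.0434 0.004  0.132 ]
lip 1 [0.0475 0.0032 0.0772]
```

>>> arm_command([
  [10, 0, -1, 0, 0, 0, 0],
  [10, 0, -1, 0, 0, 0, 0],
  [10, 0, 0, 0, 0, 0, 0],
])

```text
clock: 15.32
position: [0.4469, -0.0398, 0.3217]
ee_rot: [1.12, 1.264, -1.12]
force: [3.5, 0.2, -2.1]
width: 0.239
```

>>> arm_command([
  [10, 0, -1, 0, 0, 0, 0],
  [10, 0, -1, 0, 0, 0, 0],
  [10, 0, 0, 0, 0, 0, 0],
])

```text
clock: 15.7
position: [0.4459, -0.0401, 0.322]
ee_rot: [1.121, 1.262, -1.118]
force: [7.9, -0.8, -5.7]
width: 0.235
```

>>> arm_command([
  [10, 0, -0.4, 0, 0, 0, 0],
  [10, 0, 0, 0, 0, 0, 0],
  [10, 0, 0, 0, 0, 0, 0],
])

```text
clock: 16.08
position: [0.4457, -0.0401, 0.322]
ee_rot: [1.122, 1.262, -1.118]
force: [10.4, -0.4, -6.0]
width: 0.238
```

```bash
python3 see.py s8
```

```text
16.07 g [ 0.4462 -0.0401  0.163 ] zaz -83.1 F [10.38 -0.37 -6.05] T [-0.13 -1.96 -0.26] w 21.9
grip station [-1.152e-01 -1.000e-04] F along st [10.26 -1.63]
hook_rod station [-0.1071 -0.0021  0.1603] 0.8
slide station [0.0406 0.0019 0.0853] 0.55
leg 0.085 12 [0.0392 0.0027 0.0905]
leg 0.1 14 [0.0404 0.0027 0.1099]
leg 0.12 16 [0.0403 0.0035 0.1286]
```

>>> arm_command([
  [10, 0, 0, 0, 0, 0, 0],
  [10, 0, 0, 0, 0, 0, 0],
  [10, 0, 0, 0, 0, 0, 0],
  [10, 0, 0, 0, 0, 0, 0],
])

```text
clock: 16.77
position: [0.4457, -0.0401, 0.322]
ee_rot: [1.122, 1.262, -1.118]
force: [10.2, -0.6, -6.0]
width: 0.233
```

```bash
python3 -c "
from h import *
st()"
```

```text
16.77 g [ 0.4462 -0.0401  0.163 ] zaz -83.1 F [10.24 -0.63 -5.95] T [-0.12 -1.98 -0.2 ] w 21.4
```

>>> arm_command([
  [10, 0, 2, 0, 0, 0, 0],
  [10, 0, 4, 0, 0, 0, 0],
  [10, 0, 4, 0, 0, 0, 0],
  [10, 0, 2, 0, 0, 0, 0],
  [10, 0, 0, 0, 0, 0, 0],
])

```text
clock: 17.4
position: [0.4565, -0.0386, 0.3216]
ee_rot: [1.119, 1.264, -1.12]
force: [0.5, 0.4, -1.6]
width: 0.238
```

```bash
python3 see.py s9
```

```text
17.4 g [ 0.4564 -0.0386  0.1626] zaz -83.08 F [ 0.49  0.37 -1.58] T [-0.03  0.11  0.02] w 21.8
grip station [-1.043e-01  1.000e-04] F along st [0.53 0.31]
hook_rod station [-0.1001 -0.0019  0.1635] 0.76
hook_tip station [0.0571 0.0037 0.0578] 0.74
slide station [0.0431 0.0017 0.08  ] 0.61
leg 0.085 14 [0.0503 0.0034 0.0942]
leg 0.1 12 [0.0505 0.0035 0.1122]
leg 0.12 17 [0.05   0.0033 0.1281]
lip 9 [0.0524 0.0048 0.0773]
```

>>> arm_command([
  [10, -10, 0, 0, 0, 0, 0],
  [10, -25, 0, 0, 0, 0, 0],
  [10, -40, 0, 0, 0, 0, 0],
  [10, -35, 0, 0, 0, 0, 0],
  [10, -15, 0, 0, 0, 0, 0],
])

```text
clock: 18.23
position: [0.4567, -0.0386, 0.4491]
ee_rot: [1.121, 1.261, -1.118]
force: [-0.0, 0.5, -1.9]
width: 0.234
```

Run:
```python
from h import *
st(); plan([.4302,-.2682,.285],-5.5,8)
```

```text
18.23 g [ 0.4573 -0.0386  0.2901] zaz -83.09 F [-0.03  0.54 -1.94] T [-0.02  0.08 -0.03] w 21.4
[0.6, -6.8, 28.1] [-9.7, 0.02, -0.02]
[0.6, -11.4, 26.6] [-9.7, 0.02, -0.02]
[0.6, -15.7, 24.3] [-9.7, 0.02, -0.02]
[0.6, -19.6, 21.3] [-9.7, 0.02, -0.02]
[0.6, -22.9, 17.7] [-9.7, 0.02, -0.02]
[0.6, -25.5, 13.6] [-9.7, 0.02, -0.02]
[0.6, -27.4, 9.1] [-9.7, 0.02, -0.02]
[0.6, -28.6, 4.3] [-9.7, 0.02, -0.02]
```

>>> arm_command([
  [10, 0, -7, 28, -9.7, 0, 0],
  [10, 0, -11.5, 26.5, -9.7, 0, 0],
  [10, 0, -15.5, 24.5, -9.7, 0, 0],
  [10, 0, -19.5, 21.5, -9.7, 0, 0],
  [10, 0, -23, 17.5, -9.7, 0, 0],
])

```text
clock: 18.85
position: [0.4394, -0.1833, 0.4462]
ee_rot: [0.468, 1.521, -0.468]
force: [0.3, -0.1, -0.8]
width: 0.238
```

>>> arm_command([
  [10, 0, -25.5, 13.5, -9.7, 0, 0],
  [10, 0, -27.5, 9, -9.7, 0, 0],
  [10, 0, -28.5, 4.5, -9.7, 0, 0],
  [10, 0, 0, 0, 0, 0, 0],
  [10, 0, 0, 0, 0, 0, 0],
])

```text
clock: 19.48
position: [0.4299, -0.2679, 0.4463]
ee_rot: [0.077, 1.57, -0.076]
force: [0.1, 1.0, -0.7]
width: 0.236
```

Run:
```python
from h import *
st(); plan([.4302,-.2682,.14],-5.5,4)
for c in ['top','side']:
    im=get_image(c); save(im,c+'10.png')
    for t in ['hook_rod','hook_tip','rest','slide']: print(c,t,[(np.round(d['point'],3).tolist(),round(d['p'],2)) for d in pinpoint(c,t)[:2]])
```

```text
19.48 g [ 0.4298 -0.2678  0.2873] zaz -5.58 F [ 0.07  0.97 -0.71] T [-0.06 -0.07  0.03] w 21.7
[36.8, -0.1, 0.1] [-0.02, -0.01, -0.01]
[36.8, -0.1, 0.1] [-0.02, -0.01, -0.01]
[36.8, -0.1, 0.1] [-0.02, -0.01, -0.01]
[36.8, -0.1, 0.1] [-0.02, -0.01, -0.01]
top hook_rod [([0.428, -0.265, 0.289], 0.85)]
top hook_tip [([0.446, -0.11, 0.183], 0.86)]
top rest [([0.246, -0.321, -0.003], 0.87), ([0.432, -0.271, -0.001], 0.74)]
top slide [([0.709, -0.174, -0.002], 0.72), ([0.603, -0.02, 0.085], 0.59)]
side hook_rod [([0.433, -0.262, 0.288], 0.77)]
side hook_tip [([0.449, -0.108, 0.181], 0.84), ([0.435, -0.262, 0.29], 0.41)]
side rest [([0.434, -0.269, 0.003], 0.87), ([0.257, -0.321, -0.002], 0.78)]
side slide [([0.6, -0.02, 0.081], 0.63)]
```

>>> arm_command([
  [10, 40, 0, 0, 0, 0, 0],
  [10, 45, 0, 0, 0, 0, 0],
  [10, 35, 0, 0, 0, 0, 0],
  [10, 20, 0, 0, 0, 0, 0],
  [10, 10, 0, 0, 0, 0, 0],
])

```text
clock: 20.6
position: [0.4297, -0.2684, 0.2957]
ee_rot: [0.076, 1.571, -0.075]
force: [-0.0, -0.4, -1.6]
width: 0.235
```

>>> arm_command([
  [10, 5, 0, 0, 0, 0, 0],
  [10, 5, 0, 0, 0, 0, 0],
  [10, 4, 0, 0, 0, 0, 0],
  [10, 0, 0, 0, 0, 0, 0],
])

```text
clock: 21.1
position: [0.4299, -0.2685, 0.2828]
ee_rot: [0.075, 1.569, -0.075]
force: [0.6, 0.0, -1.6]
width: 0.239
```

```bash
python3 -c "
from h import *
st()"
```

```text
21.1 g [ 0.4299 -0.2685  0.1238] zaz -5.49 F [ 0.61  0.03 -1.61] T [-0.1  -0.08  0.01] w 21.9
```

Still carrying the weight; about 1.5–2 mm to go.

>>> arm_command([
  [10, 1, 0, 0, 0, 0, 0],
  [10, 0.7, 0, 0, 0, 0, 0],
  [10, 0, 0, 0, 0, 0, 0],
])

```text
clock: 21.48
position: [0.43, -0.2685, 0.2811]
ee_rot: [0.075, 1.569, -0.075]
force: [0.2, -0.2, -0.9]
width: 0.232
```

>>> arm_command([
  [28, 0, 0, 0, 0, 0, 0],
  [40, 0, 0, 0, 0, 0, 0],
  [60, 0, 0, 0, 0, 0, 0],
  [60, 0, 0, 0, 0, 0, 0],
  [60, 0, 0, 0, 0, 0, 0],
])

```text
clock: 22.1
position: [0.4299, -0.2685, 0.281]
ee_rot: [0.075, 1.569, -0.075]
force: [-0.1, 0.1, 0.9]
width: 0.643
```

>>> arm_command([
  [60, -15, 0, 0, 0, 0, 0],
  [60, -30, 0, 0, 0, 0, 0],
  [60, -50, 0, 0, 0, 0, 0],
  [60, -50, 0, 0, 0, 0, 0],
  [60, -30, 0, 0, 0, 0, 0],
])

```text
clock: 22.72
position: [0.43, -0.2682, 0.4599]
ee_rot: [0.074, 1.566, -0.076]
force: [0.6, -0.3, -0.8]
width: 0.655
```

>>> arm_command([
  [60, 0, -60, 0, 0, 0, 0],
  [60, 0, -60, 0, 0, 0, 0],
  [60, 0, -50, 0, 0, 0, 0],
  [60, 0, 0, 0, 0, 0, 0],
])

```text
clock: 23.22
position: [0.4116, -0.4417, 0.4563]
ee_rot: [0.079, 1.57, -0.081]
force: [0.4, 1.0, 0.1]
width: 0.654
```

Run:
```python
from h import *
st()
o=np.array([.56,-.026]);psi=np.radians(7); X=np.array([np.cos(psi),np.sin(psi)]);Y=np.array([-X[1],X[0]])
for c in ['top','side']:
    im=get_image(c); save(im,c+'11.png'); P=cloud(im).reshape(-1,3)
    for t in ['hook_rod','hook_tip','rest','slide','tin','glue','sanding_block']: print(c,t,[(np.round(d['point'],3).tolist(),round(d['p'],2)) for d in pinpoint(c,t)[:2]])
    S=np.c_[(P[:,:2]-o)@X,(P[:,:2]-o)@Y,P[:,2]]
    m=(S[:,0]>.02)&(S[:,0]<.115)&(abs(S[:,1])<.03)&(S[:,2]>.066)&(S[:,2]<.09); r=S[m]; print('lip',len(r),np.round(np.median(r,0),4) if len(r) else '')
    m=(P[:,0]>.4)&(P[:,0]<.46)&(P[:,1]>-.36)&(P[:,1]<-.19)&(P[:,2]>.128)&(P[:,2]<.16); r=P[m]; print('handle',np.median(r,0),np.percentile(r[:,2],[10,90]))
a=cv2.imread('pics/side11.png')[90:280,140:420];cv2.imwrite('pics/c11.png',cv2.resize(a,None,fx=2.8,fy=2.8))
```

```text
23.23 g [ 0.4114 -0.4419  0.2973] zaz -5.85 F [0.43 0.99 0.06] T [ 0.02 -0.09 -0.05] w 60.0
top hook_rod [([0.431, -0.265, 0.121], 0.59), ([0.658, -0.011, 0.08], 0.49)]
top hook_tip [([0.447, -0.111, 0.018], 0.93), ([0.711, -0.169, 0.0], 0.31)]
top rest [([0.434, -0.27, -0.003], 0.94), ([0.251, -0.323, -0.003], 0.91)]
top slide [([0.601, -0.017, 0.084], 0.76)]
top tin [([0.426, 0.189, -0.002], 0.61)]
top glue [([0.71, -0.171, 0.0], 0.87)]
top sanding_block [([0.418, 0.008, 0.001], 0.92)]
lip 51 [ 0.0376 -0.0044  0.0806]
handle [ 0.43007794 -0.26412935  0.13429039] [0.13164103 0.1367049 ]
side hook_rod [([0.433, -0.264, 0.118], 0.9), ([0.713, -0.17, -0.002], 0.43)]
side hook_tip [([0.447, -0.11, 0.015], 0.68), ([0.432, -0.27, -0.001], 0.27)]
side rest [([0.254, -0.322, -0.005], 0.74), ([0.433, -0.269, -0.001], 0.63)]
side slide []
side tin [([0.429, 0.189, -0.002], 0.71)]
side glue [([0.714, -0.172, -0.001], 0.7)]
side sanding_block [([0.415, 0.006, -0.006], 0.94)]
lip 0 
handle [ 0.42579823 -0.26013408  0.1338992 ] [0.1301598  0.13602006]
```

View pics/c11.png

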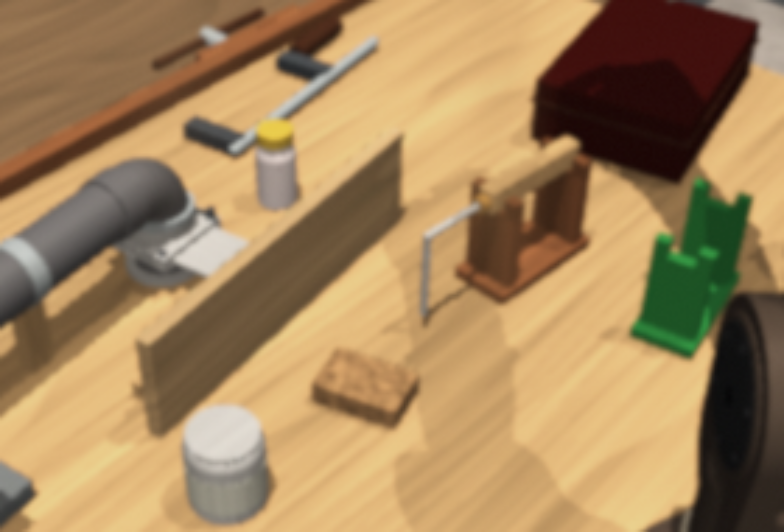

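The picture shows the rod lying level in the brown rest, with its leg at about (425, 280). The blade is drawn out towards the board at about (215, 250), and the bystanders are where they were.

```bash
python3 -c "
from h import *
print(arm.sign_off())"
```

```text
the job is handed in; nothing more can be done
None
```

The gate is open against its stop, the rod is back in its wooden rest, and the job was handed in at about 23 s of the 64 s allowed. The hand-in itself gives no verdict.

- **Pull:** I drew the blade with about 4 N of friction until it came up firm. I then held about 10 N along the pull for roughly 0.7 s. The highest reading was 10.4 N along the pull, and about 11 N in total, against the 18 N limit.
- **Opening:** The last top picture puts the lip at 38–42 mm behind the board's origin, so the blade is about 60–64 mm open, well past the 38.5 mm needed.
- **Rod:** It lies level in both notches, the same way round as at the start. Its origin is within about 6 mm of the rest's, and 118–121 mm up.
- **Bystanders:** The tin, glue jar and sanding block read within about 3 mm of their first positions, which is within the detectors' error.
- **Gripper:** It stands clear of everything.

**Check that failed:** In the last side picture the network did not find the slide, because the lip was hidden behind the board. The final opening therefore rests on the top view and on where the arm stopped.

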